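Lower the bench magnifier one hole and swing it over the stone model

TASK

The bench magnifier stands too high: press the brass snap button in and lower its white column to the very next hole, letting the button spring fully out again there, and stop pushing as soon as it clicks rather than forcing the column against the button. Then swing the lens by its knob until it is centred over the stone model on the stage. Do not shift the model, and leave the jar, tape and marker round about where they are.

Things in the scene. Friction and masses are not known exactly. Their poses are not given: they have to be found in the camera images.
- stand: Magnifier's heavy dark base, fixed to the worktop: plate 120 x 205 mm, top 14 mm up, and a square inner post. Origin on the worktop on the column's axis, z up; the button's side of the column looks to -x; +y runs to the round black stage pad, its centre 105 mm off and its top 17 mm up.
- column: White square outer tube, 28 x 28 x 104 mm, axes as the stand's, sliding down over the inner post. Origin on its axis at its lower end. A friction bush carries its weight: when free it stays where left and 2 to 7 N down moves it. It can slip past the next hole to a stop 32 mm below the start (then raise it back to the hole). Wall 2 mm; round 9.4 mm holes in its -x face.
- column_top (a point): Centre of the flat top of the column's black cap, 28 mm square: 189 mm above the stand's origin at the start (39 mm over the button's centre). The next hole lies 18 to 30 mm above the one the button stands in (it differs from tube to tube), so the cap ends 158 to 172 mm up: feel for it, the column stops dead when the button springs out.
- button: Brass snap button, 8 mm across, domed end, on the inner post 150 mm above the worktop; moves along the stand's x only. Out through a hole it locks the column; over 15 N between column and button damages it. It stays in under the tube's wall once the column is 8 mm down, and springs out in the next hole if no finger covers it. Origin at the dome's tip.
- button_face (a point): Tip of the button's dome; stand x = -0.0192 fully out, -0.014 flush with the tube's face. Pressing takes 1.5 N at first, 3 N when flush; from flush the hole's edge cams it in when the column is pushed down. One finger on it and one on the tube's opposite face can squeeze it flush and carry the column down.
- lens_center (a point): Centre of the lens (black ring 77 mm across, 12 mm thick) on a flat arm that turns stiffly (0.1 N m) about the column's axis, 105 mm from it, at the tube's lower end; goes down with the column from 94 mm to between 64 and 76 mm above the worktop. Starts swung 0.4 to 0.7 rad from over the stage to the button's side.
- knob (a point): Point 12 mm below the top of the upright black knob (about 14 mm across, 36 mm tall) on the far rim of the lens ring, 152 mm from the column's axis, 21 mm above the lens centre; 15 mm of free knob stand above the ring's top below this point, 12 mm above it.
- model: Cream stone dental model, 59 x 72 x 26 mm, loose on the stage pad. Origin at the centre of its underside.
- separator_jar: Bystander: white jar with blue lid, 54 mm across, 62 mm high, behind the stand. Origin at the centre of its underside.
- tape: Bystander: roll of cream tape, 104 mm across, 25 mm high. Origin at the centre of its underside.
- marker: Bystander: white and green marker pen lying on the worktop, 135 mm long, 17 mm thick. Origin at the middle of its underside.
There are look-alikes about, which are no part of the job. Of the things that look like the model, the larger one is meant.

How it is judged:
By the outcome, as a careful person would: the job done as asked, in the order asked, and still so for the second after the job is handed in, with the robot touching nothing.
It also fails if it takes over 51 s, if anything falls off the work surface, if the arm or the gripper's body presses on something with over 40 N, if the wrist force passes 120 N, or if a joint passes its speed limit or range.

ROBOT

A 6-joint arm with a two-finger parallel gripper is mounted at the origin on a cart in front of the work surface, level with it; the furniture and walls round the work are solid. World frame = base frame: x ahead of the robot, y to its left, z up, the work surface at z = 0. Lengths are in m, angles in degrees, forces in N, time in s.
With the tool pointing down it reaches from about 0.275 to 0.725 m from the base axis. Payload 5.6 kg.
Tool frame: the origin (TCP) lies between the finger pads; the fingertips stand nose_length ahead of it and the grasp point (between the pads) lies 11 mm behind it (nose_length is the distance from the TCP to the fingertips, in m); x points along the fingers, z is the direction in which the jaws open and shut, and the axes are right-handed (so a half turn about x gives the same grasp; the last joint's range is limited). The gripper opens to 85 mm and grips with 20 to 120 N. Pads are 22 mm wide; open, the fingers measure 114 mm over their backs; the gripper's body (76 mm by 85 mm) begins 54 mm behind the grasp point. The pads swing forward as they close: fully open they stand 13 mm farther back than shut.
Start: joints at [88.786, 14.616, 6.199, 0, -81.583, -16.306], TCP at [0.166, 0.524, 0.239] pointing down, gripper open.
Joint ranges: [-168.99, 168.99], [-69.2, 112.95], [-62.41, 85.93], [-164.36, 98.24], [-168.68, -3.75], [-174.98, 174.98]. Speed limits (degrees/s): [147.25, 147.25, 180, 180, 180, 180].

INTERFACE

Orientations are given as a 3x3 rotation matrix whose columns are the frame's x, y, z axes.
In Python, from plant import read_state, capture, get_calibration, finish_job, nose_length gives the robot as it stands.
- The arm moves only by the shell command python3 -m handwheel 'ROWS' [OPENING] [FORCE]. ROWS is JSON, a list of rows, each a list of 2 entries, a list of its own where there are three numbers: the shift along the tool's x, y, z in m, then the turn, a rotation vector about the tool's x, y, z in degrees. In form: [[[tx, ty, tz], [rx, ry, rz]], ...]. A call has exactly 10 rows; each row shifts and turns the pose as measured when the row begins, along the tool's axes as they then stand; what a row does not reach is not made up. A row lasts 1/12 s, in which the tool goes at most 41.7 mm and 7.16 degrees, less where a joint would pass 70% of its speed; a pose out of reach is approached as far as the arm can. A call with a gripper value outside its range is refused whole. OPENING is the opening in per cent of the stroke, from 0 (shut) to 100 (fully open), set as the call begins (- or left out, the last holds). The fingers move at their own pace and stop on an object; FORCE is the grip in N (left out, the last holds). Time passes only in rows, so rows that do not move let the fingers close, or fill a call up. It gives the time, the measured TCP pose, the force and the opening at its end, in the units of the state.
- read_state(): the state, without advancing time (a new reading comes with each control period).
- capture(name): name is "side" or "top" or "wrist"; returns (picture, depth): 480x640x3 uint8, red, green, blue; 480x640 float32, m along the optical axis (not along the pixel's ray), 0 where there is no reading.
- get_calibration(name): a dict with "mtx" (3x3 intrinsics, pixels), "world_from_camera" (4x4, takes a point from camera to world coordinates). Camera axes: x right, y up, looking along -z (the intrinsics and any distortion apply to the point x, -y, -z); pixel columns grow to the right and rows downward; lengths in m; the calibration is good to about 2 mm. A picture is of the moment at which its call begins: read the wrist's pose just before it. get_calibration takes no time and is no camera call; for the wrist camera it gives the pose at the moment of the call.
- finish_job(): hands the job in, once; it reports no verdict.
The state is a dict: "time_s": time; "q": joint angles; "qd": joint speeds; "joint_efforts": joint torques, N m; "position": TCP position; "eef_rot": TCP orientation; "wrist_force": force on the tool from outside, world axes, zero at the start; "ft_torque": the same for the moment, N m; "opening": opening from 0.0 (shut) to 1.0 (fully open).
Only numpy, scipy, OpenCV 4.12 (cv2) and the standard library are available. Lean on these libraries where they do the work, as an engineer would, in place of code of your own. Each camera call takes 0.05 s, during which the arm holds its last target. There are 200 camera calls.

## Working session

There is one attempt and no reset: what is moved stays moved. The work goes in short steps, Python scripts to look and compute and a shell command to move; the robot and the scene stay as the last step left them, time stands still between calls to the robot, and variables do not carry over. Pictures are saved under pics/ and viewed, about 8 in all and at most 12, crops included, and the job is handed in when it is done.

```bash
ls; mkdir -p pics
cat > h.py <<'E'
import numpy as np, cv2
from plant import *
def shot(n,f):
    c=get_calibration(n); p,d=capture(n); cv2.imwrite('pics/'+f+'.png',p[:,:,::-1]); np.savez('pics/'+f+'.npz',d=d,K=c['mtx'],T=c['world_from_camera'],p=p); return p,d
def cloud(f):
    z=np.load('pics/'+f+'.npz'); d=z['d'];K=z['K'];T=z['T']
    v,u=np.mgrid[:480,:640]; x=(u-K[0,2])/K[0,0]*d; y=-(v-K[1,2])/K[1,1]*d
    P=np.stack([x,y,-d,np.ones_like(d)],-1)@T.T
    P=P[...,:3]; P[d==0]=np.nan; return P
E
python3 - <<'E'
from h import *
s=read_state(); print(s['time_s'],s['position'],np.round(s['eef_rot'],3),s['opening'],nose_length)
for n in('side','top'):
    p,d=shot(n,n+'0'); c=get_calibration(n);print(n,{k:(np.round(v,3).tolist() if hasattr(v,'shape') else v) for k,v in c.items()})
a=cv2.imread('pics/side0.png');b=cv2.imread('pics/top0.png')
E
```

```text
pics
0.0 [0.16536    0.52403168 0.23838559] [[-0.001  0.954 -0.301]
 [-0.002 -0.301 -0.954]
 [-1.     0.     0.002]] 0.9978546137337476 0.008
side {'mtx': [[528.489, 0.0, 317.629], [0.0, 528.489, 242.401], [0.0, 0.0, 1.0]], 'world_from_camera': [[0.931, 0.152, -0.331, 0.197], [-0.363, 0.447, -0.818, -0.705], [0.023, 0.882, 0.471, 0.705], [0.0, 0.0, 0.0, 1.0]]}
top {'mtx': [[497.512, 0.0, 319.969], [0.0, 497.512, 235.104], [0.0, 0.0, 1.0]], 'world_from_camera': [[0.008, 0.99, -0.143, 0.438], [-1.0, 0.008, 0.001, 0.286], [0.003, 0.143, 0.99, 1.197], [0.0, 0.0, 0.0, 1.0]]}
```

View pics/side0.png

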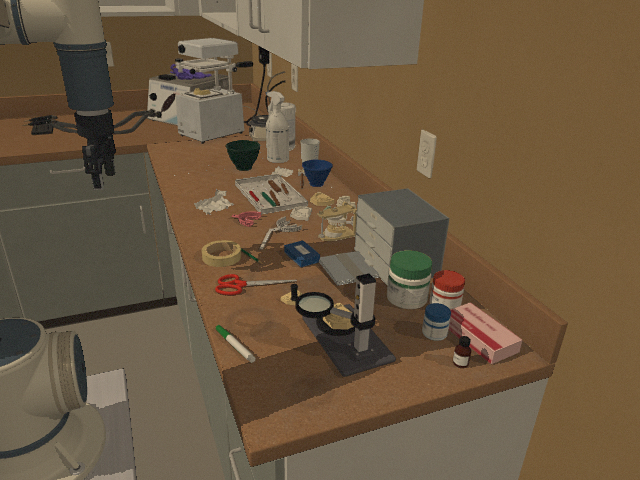

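View pics/top0.png

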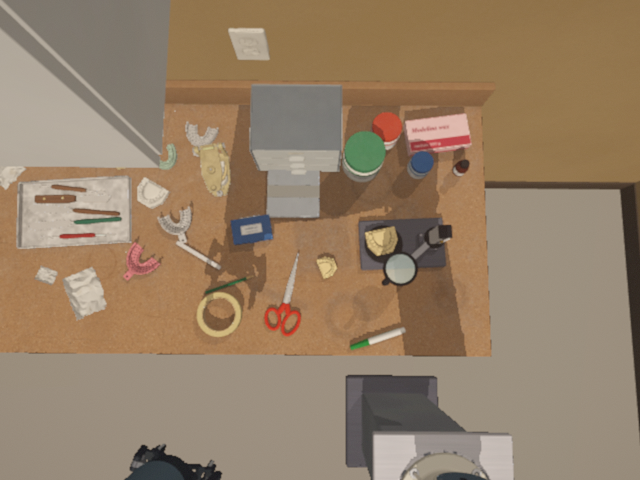

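Side view: stand with column at about (365,310), lens at (314,304), knob (295,290). Top view: cap (443,232), lens (400,269), knob (386,282), and the model on the pad at (382,241). A small look-alike is at (327,267) on the worktop. The larger one, on the stage, fits the description. Next I'll measure and make an enlarged crop.

Run:
```python
from h import *
P=cloud('top0')
for n,(u,v) in dict(cap=(445,231),lens=(400,269),knob=(386,282),model=(382,241),base=(437,262),small=(327,267),jar=(421,165),pen=(380,338)).items(): print(n,np.round(np.nanmedian(P[v-1:v+2,u-1:u+2].reshape(-1,3),0),4))
z=P[...,2]; m=(z>.18)&(z<.2); m[:, :420]=0;m[:,470:]=0;m[:200]=0;m[260:]=0
q=P[m]; print('cap',len(q),q.mean(0),q.min(0),q.max(0), cv2.minAreaRect((q[:,:2]*1000).astype(np.float32)))
# base plate
m=(abs(z-.014)<.004); m[:,:340]=0;m[:,460:]=0;m[:205]=0;m[285:]=0
q=P[m];print('plate',cv2.minAreaRect((q[:,:2]*1000).astype(np.float32)))
S=cloud('side0'); z=S[...,2]
m=np.zeros((480,640),bool); m[270:290,350:380]=1; m&=(z>.182)&(z<.196); q=S[m]; print('capside',len(q),q.mean(0),cv2.minAreaRect((q[:,:2]*1000).astype(np.float32)))
a=cv2.resize(cv2.imread('pics/side0.png')[265:375,270:400],None,fx=4.5,fy=4.5,interpolation=3)
b=cv2.resize(cv2.imread('pics/top0.png')[205:295,310:460],None,fx=4,fy=4,interpolation=3)
c=np.zeros((500,585,3),np.uint8); cv2.imwrite('pics/c1.png',a); cv2.imwrite('pics/c2.png',b)
```

```text
cap [0.5941 0.0285 0.1894]
lens [0.5224 0.1071 0.0993]
knob [0.492  0.1425 0.128 ]
model [0.5926 0.1383 0.0365]
base [0.5463 0.0042 0.0155]
small [0.5323 0.267  0.0138]
jar [0.7713 0.0471 0.0609]
pen [0.3677 0.1421 0.016 ]
cap 203 [0.59286154 0.03067135 0.18949717] [0.57867784 0.01582051 0.18070209] [0.60691165 0.04467316 0.19728674] ((592.7472534179688, 30.223358154296875), (28.086769104003906, 28.835203170776367), 0.5381706953048706)
plate ((590.1409301757812, 89.64373016357422), (119.69436645507812, 205.03878784179688), 2.8403875827789307)
capside 188 [0.58969223 0.02634722 0.18868893] ((591.2561645507812, 28.62994956970215), (29.238494873046875, 30.274829864501953), 2.0796611309051514)
```

View pics/c2.png

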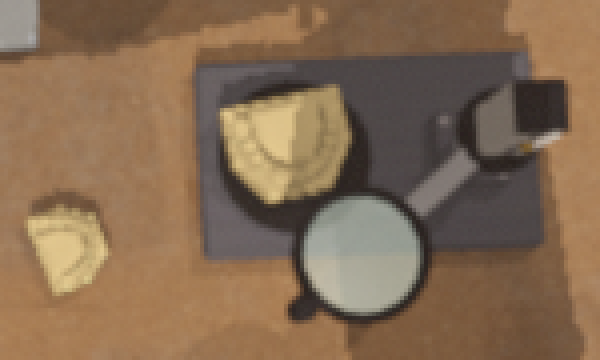

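View pics/c1.png

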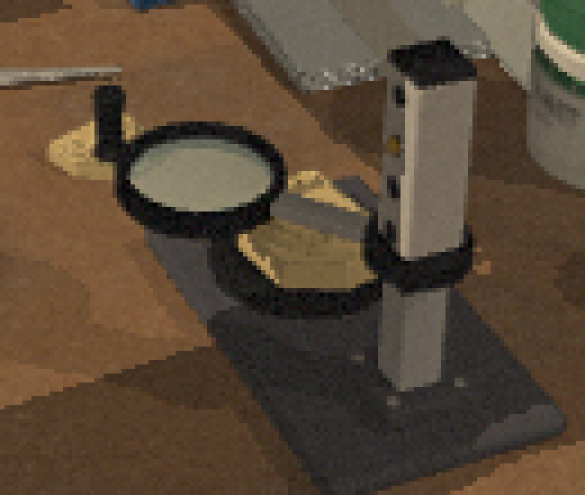

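The side crop shows the brass button at (393,145) in the -x face, which faces the robot. One hole is visible above it at about (400,95), and there are holes below. In the top crop the model on the pad at (285,145) is the large one (about 60-70 mm). The look-alike at (67,250) is roughly 35 mm across and lies on the worktop, so the stage one is meant. Stand yaw is about 2.8°, with the column at about (0.592, 0.0295). Moving over it now.

```bash
R='x'; python3 -m handwheel '[[[-0.002,0.028,0.017],[0,0,0]],[[-0.002,0.028,0.017],[0,0,0]],[[-0.002,0.028,0.017],[0,0,0]],[[-0.002,0.028,0.017],[0,0,0]],[[-0.002,0.028,0.017],[0,0,0]],[[-0.002,0.028,0.017],[0,0,0]],[[-0.002,0.028,0.017],[0,0,0]],[[-0.002,0.028,0.017],[0,0,0]],[[-0.002,0.028,0.017],[0,0,0]],[[-0.002,0.028,0.017],[0,0,0]]]' 100 20
python3 -m handwheel '[[[-0.002,0.028,0.017],[0,0,0]],[[-0.002,0.028,0.017],[0,0,0]],[[-0.002,0.028,0.017],[0,0,0]],[[-0.002,0.028,0.017],[0,0,0]],[[-0.002,0.028,0.017],[0,0,0]],[[-0.002,0.028,0.017],[0,0,0]],[[-0.002,0.028,0.017],[0,0,0]],[[-0.002,0.028,0.017],[0,0,0]],[[-0.002,0.028,0.017],[0,0,0]],[[-0.002,0.028,0.017],[0,0,0]]]'
python3 -m handwheel '[[[0,0,0],[7,0,0]],[[0,0,0],[7,0,0]],[[0,0,0],[7,0,0]],[[0,0,0],[7,0,0]],[[0,0,0],[7,0,0]],[[0,0,0],[7,0,0]],[[0,0,0],[7,0,0]],[[0,0,0],[7,0,0]],[[0,0,0],[7,0,0]],[[0,0,0],[7,0,0]]]'
cat >> h.py <<'E'
def st(tgt=None):
    s=read_state(); R=np.array(s['eef_rot']); z=R[:,2]
    print('t',round(s['time_s'],2),'pos',np.round(s['position'],4),'zyaw',round(np.degrees(np.arctan2(z[1],z[0])),2),'X',np.round(R[:,0],3),'F',np.round(s['wrist_force'],2),'op',round(s['opening'],3))
    if tgt is not None: print('tool shift',np.round(R.T@(np.array(tgt)-s['position']),4))
    return s
E
python3 -c "
from h import *
st((.592,.0295,.2589))"
```

```text
time_s: 0.93
position: [0.3843, 0.2689, 0.254]
eef_rot: [[-0.006, 0.957, -0.291], [-0.012, -0.291, -0.957], [-1.0, -0.003, 0.013]]
wrist_force: [0.2, 1.2, -0.1]
opening: 0.996
time_s: 1.77
position: [0.6091, 0.0095, 0.2723]
eef_rot: [[-0.014, 0.957, -0.291], [-0.013, -0.291, -0.957], [-1.0, -0.01, 0.016]]
wrist_force: [0.1, 0.4, 0.3]
opening: 1.001
time_s: 2.6
position: [0.611, 0.0018, 0.2621]
eef_rot: [[-0.031, 0.024, -0.999], [-0.015, -1.0, -0.023], [-0.999, 0.015, 0.031]]
wrist_force: [1.1, -0.6, -0.7]
opening: 0.996
t 2.6 pos [0.611  0.0018 0.2621] zyaw -178.68 X [-0.031 -0.015 -0.999] F [ 1.08 -0.55 -0.68] op 0.996
tool shift [ 0.0034 -0.0282  0.0182]
```

```bash
python3 -m handwheel '[[[0.001,-0.007,0.005],[-0.4,0.5,-0.2]],[[0.001,-0.007,0.005],[-0.4,0.5,-0.2]],[[0.001,-0.007,0.005],[-0.4,0.5,-0.2]],[[0,-0.007,0.003],[-0.3,0.3,-0.2]],[[0,0,0],[0,0,0]],[[0,0,0],[0,0,0]],[[0,0,0],[0,0,0]],[[0,0,0],[0,0,0]],[[0,0,0],[0,0,0]],[[0,0,0],[0,0,0]]]' >/dev/null
python3 - <<'E'
from h import *
st((.592,.0295,.2589)); p,d=shot('wrist','w1')
P=cloud('w1'); z=P[...,2]; print(np.round(get_calibration('wrist')['world_from_camera'],3).tolist())
q=P[(z>.183)&(z<.195)&(np.hypot(P[...,0]-.592,P[...,1]-.03)<.03)]; print(len(q))
if len(q): print(np.median(q,0),cv2.minAreaRect((q[:,:2]*1000).astype(np.float32)))
E
```

```text
t 3.43 pos [0.5909 0.0296 0.2548] zyaw -177.63 X [-0.007 -0.001 -1.   ] F [-0.28  0.57 -0.23] op 0.999
tool shift [-0.0041  0.0002 -0.001 ]
[[-0.999, 0.037, 0.021, 0.596], [-0.042, -0.948, -0.317, -0.053], [0.008, -0.317, 0.948, 0.389], [0.0, 0.0, 0.0, 1.0]]
2740
[0.59312418 0.0267901  0.18832396] ((593.0625610351562, 27.78386688232422), (28.17367172241211, 28.507654190063477), 2.0900936126708984)
```

View pics/w1.png

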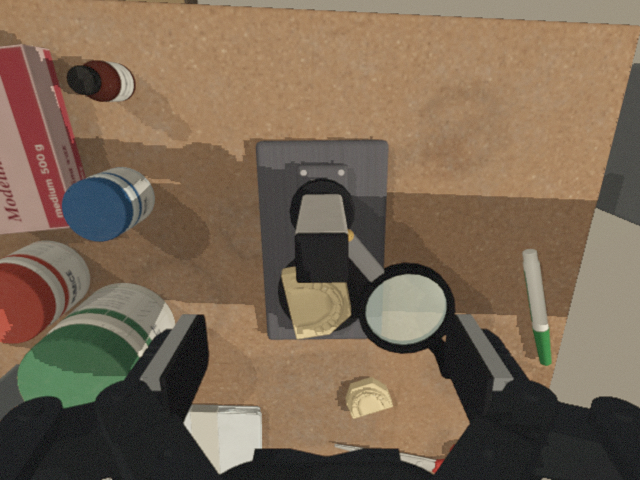

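The wrist view shows the fingers straddling the cap at (322,255), with the button's side to the right at (350,237). The lens is at (405,307) and the knob at (447,360). Cap estimates agree on (0.5925, 0.029). Descending.

```bash
python3 -m handwheel '[[[0.012,0,0],[-0.2,0.2,0]],[[0.014,0,-0.001],[-0.1,0.2,0]],[[0.014,0,0],[0,0,0]],[[0.014,0,0],[0,0,0]],[[0.014,0,0],[0,0,0]],[[0.014,0,0],[0,0,0]],[[0.012,0,0],[0,0,0]],[[0.008,0,0],[0,0,0]],[[0,0,0],[0,0,0]],[[0,0,0],[0,0,0]]]' >/dev/null
python3 -c "
from h import *
st((.5928,.029,.138))"
```

```text
t 4.32 pos [0.5939 0.028  0.1494] zyaw -177.46 X [ 0.003 -0.001 -1.   ] F [0.16 0.42 0.62] op 1.002
tool shift [ 0.0114 -0.0011  0.001 ]
```

```bash
python3 -m handwheel '[[[0.005,-0.001,0.001],[0,0,0]],[[0.005,0,0],[0,0,0]],[[0.002,0,0],[0,0,0]],[[0,0,0],[0,0,0]],[[0,0,0],[0,0,0]],[[0,0,0],[0,0,0]],[[0,0,0],[0,0,0]],[[0,0,0],[0,0,0]],[[0,0,0],[0,0,0]],[[0,0,0],[0,0,0]]]' 55 20 >/dev/null
python3 -c "
from h import *
st((.5928,.029,.138))
shot('wrist','w2'); shot('side','s2')
a=cv2.resize(cv2.imread('pics/side0.png')[265:375,270:400],None,fx=4,fy=4)
b=cv2.resize(cv2.imread('pics/s2.png')[265:375,270:400],None,fx=4,fy=4)
w=cv2.imread('pics/w2.png')
cv2.imwrite('pics/c3.png',w[100:480,100:560])
"
```

```text
t 5.15 pos [0.5949 0.0293 0.1399] zyaw -177.44 X [ 0.009 -0.    -1.   ] F [ 1.1  -0.04 -0.08] op 0.553
tool shift [0.0019 0.0002 0.0021]
```

View pics/c3.png

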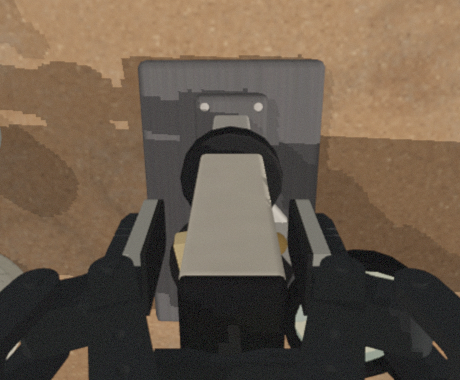

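The fingers straddle the tube at button height, with the button at (283,243) inside the right finger. Squeezing.

```bash
python3 -m handwheel '[[[0.001,0,0.001],[0,-0.4,0]],[[0,0,0.0005],[0,0,0]],[[0,0,0],[0,0,0]],[[0,0,0],[0,0,0]],[[0,0,0],[0,0,0]],[[0,0,0],[0,0,0]],[[0,0,0],[0,0,0]],[[0,0,0],[0,0,0]],[[0,0,0],[0,0,0]],[[0,0,0],[0,0,0]]]' 25 20 >/dev/null
python3 -c "
from h import *
st((.5928,.029,.138))"
```

```text
t 6.08 pos [0.593  0.0291 0.1388] zyaw -177.39 X [ 0.001 -0.001 -1.   ] F [-0.19  0.15  0.79] op 0.322
tool shift [0.0008 0.0001 0.0002]
```

Opening is 27-28 mm, so the button is flush and the squeeze is balanced. Carrying the column down about 10 mm.

```bash
python3 -m handwheel '[[[0.001,0,0],[0,0,0]],[[0.001,0,0],[0,0,0]],[[0.001,0,0],[0,0,0]],[[0.001,0,0],[0,0,0]],[[0.001,0,0],[0,0,0]],[[0.001,0,0],[0,0,0]],[[0.001,0,0],[0,0,0]],[[0.001,0,0],[0,0,0]],[[0.001,0,0],[0,0,0]],[[0.001,0,0],[0,0,0]]]' >/dev/null
python3 -c "
from h import *
st((.5928,.029,.127))"
```

```text
t 6.92 pos [0.5931 0.0291 0.1368] zyaw -177.32 X [ 0.006 -0.002 -1.   ] F [-0.65  1.04  7.55] op 0.329
tool shift [0.0098 0.     0.0003]
```

```bash
python3 -m handwheel '[[[0.0014,0,0],[0,0,0]],[[0.0014,0,0],[0,0,0]],[[0.0014,0,0],[0,0,0]],[[0.0014,0,0],[0,0,0]],[[0.0014,0,0],[0,0,0]],[[0.0014,0,0],[0,0,0]],[[0.0014,0,0],[0,0,0]],[[0.0014,0,0],[0,0,0]],[[0.0014,0,0],[0,0,0]],[[0.0014,0,0],[0,0,0]]]' >/dev/null
python3 -c "
from h import *
st((.5928,.029,.127))"
```

```text
t 7.75 pos [0.5932 0.0291 0.1362] zyaw -177.22 X [ 0.014 -0.003 -1.   ] F [-1.01  0.91 11.24] op 0.327
tool shift [0.0092 0.     0.0005]
```

```bash
python3 -m handwheel '[[[-0.0005,0,0],[0,-0.8,0]],[[0,0,0],[0,-0.4,0]],[[0,0,0],[0,0,0]],[[0.0008,0,0],[0,-0.1,0]],[[0.0012,0,0],[0,-0.1,0]],[[0.0014,0,0],[0,-0.1,0]],[[0.0014,0,0],[0,-0.1,0]],[[0.0014,0,0],[0,-0.1,0]],[[0.0014,0,0],[0,-0.1,0]],[[0.0014,0,0],[0,-0.1,0]]]' 25 45 >/dev/null
python3 -c "
from h import *
s=st((.5928,.029,.127));print(s['ft_torque'])
shot('wrist','w3');P=cloud('w3'); z=P[...,2]
q=P[(z>.155)&(z<.195)&(np.hypot(P[...,0]-.592,P[...,1]-.03)<.01)]; print(len(q),np.median(q,0))
w=cv2.imread('pics/w3.png'); cv2.imwrite('pics/c4.png',cv2.resize(w[160:400,190:490],None,fx=2,fy=2))
"
```

```text
t 8.58 pos [0.593  0.029  0.1362] zyaw -177.17 X [-0.014 -0.003 -1.   ] F [-9.74 -0.07  7.91] op 0.321
tool shift [ 0.0092 -0.      0.0001]
[0.11115426 0.94783166 0.02386021]
3059 [0.59230327 0.02820716 0.1854719 ]
```

View pics/c4.png

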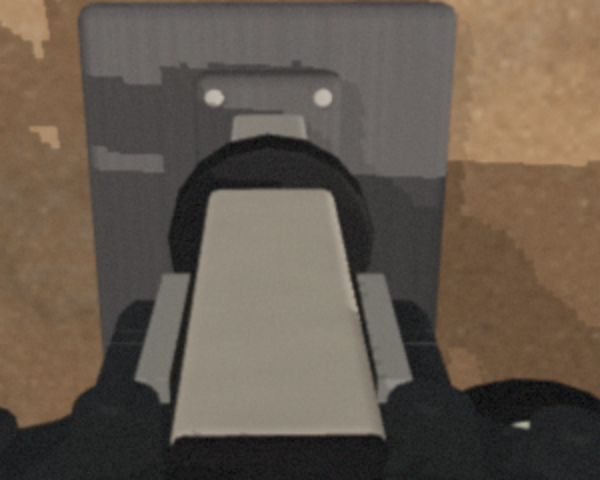

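The picture shows the pads on both tube faces. The cap has come down about 2.7 mm and the cam is still resisting. I overcorrected the tilt, so I'll level it and push slightly harder, keeping wrist force below 15 N.

```bash
python3 -m handwheel '[[[0,0,0],[0,0.5,0]],[[0,0,0],[0,0.3,0]],[[0.001,0,0],[0,0,0]],[[0.0014,0,0],[0,0,0]],[[0.0017,0,0],[0,-0.05,0]],[[0.0017,0,0],[0,-0.05,0]],[[0.0017,0,0],[0,-0.05,0]],[[0.0017,0,0],[0,-0.05,0]],[[0.0017,0,0],[0,-0.05,0]],[[0.0017,0,0],[0,-0.05,0]]]' 25 30 >/dev/null
python3 -c "
from h import *
s=st((.5928,.029,.127));print(s['ft_torque'])
"
```

```text
t 9.47 pos [0.593  0.029  0.1308] zyaw -177.14 X [-0.004 -0.004 -1.   ] F [-3.57  0.8   4.55] op 0.324
tool shift [ 0.0038 -0.      0.0002]
[ 0.15804494  0.91155859 -0.04837976]
```

It broke free: 8 mm down at 4.5 N. A little more, about 11 mm in total.

```bash
python3 -m handwheel '[[[0.0013,0,0],[0,0,0]],[[0.0013,0,0],[0,0,0]],[[0.0013,0,0],[0,0,0]],[[0.0013,0,0],[0,0,0]],[[0.0013,0,0],[0,0,0]],[[0,0,0],[0,0,0]],[[0,0,0],[0,0,0]],[[0,0,0],[0,0,0]],[[0,0,0],[0,0,0]],[[0,0,0],[0,0,0]]]' >/dev/null
python3 -c "
from h import *
s=st((.5928,.029,.127));shot('wrist','w4');P=cloud('w4'); z=P[...,2]
q=P[(z>.155)&(z<.195)&(np.hypot(P[...,0]-.592,P[...,1]-.03)<.01)]; print(len(q),np.median(q,0))
"
```

```text
t 10.3 pos [0.593  0.0291 0.1249] zyaw -177.16 X [-0.004 -0.004 -1.   ] F [-3.42 -0.09  2.52] op 0.325
tool shift [-0.0021  0.0001  0.0002]
3076 [0.59230516 0.02828558 0.17415555]
```

Column is 14 mm down (arm and cap depth agree) and the button is under the wall. Releasing, then pushing on the cap with closed fingers.

```bash
python3 -m handwheel '[[[0,0,0],[0,0,0]],[[0,0,0],[0,0,0]],[[0,0,0],[0,0,0]],[[0,0,0],[0,0,0]],[[-0.005,0,0],[0,0,0]],[[-0.012,0,0],[0,0,0]],[[-0.014,0,0],[0,0,0]],[[-0.014,0,0],[0,0,0]],[[-0.014,0,0],[0,0,0]],[[-0.012,0,0],[0,0,0]]]' 60 20 >/dev/null
python3 -c "
from h import *
s=st((.5928,.029,.195))
"
```

```text
t 11.18 pos [0.5919 0.0289 0.1944] zyaw -177.2 X [-0.013 -0.005 -1.   ] F [-0.64  0.32 -0.03] op 0.601
tool shift [-0.0006 -0.     -0.0009]
```

```bash
python3 -m handwheel '[[[0,0,0],[0,0.4,-0.2]],[[0,0,-0.001],[0,0.3,-0.1]],[[0,0,0],[0,0,0]],[[0,0,0],[0,0,0]],[[0,0,0],[0,0,0]],[[0,0,0],[0,0,0]],[[0,0,0],[0,0,0]],[[0,0,0],[0,0,0]],[[0,0,0],[0,0,0]],[[0,0,0],[0,0,0]]]' 0 20 >/dev/null
python3 -c "
from h import *
s=st((.5928,.029,.183));shot('wrist','w5');P=cloud('w5'); z=P[...,2]
for a in range(-12,13,4):
  q=P[(z>.15)&(z<.19)&(abs(P[...,0]-.5925)<.008)&(abs(P[...,1]-.029-a/1e3)<.002)]; print(a,len(q),np.median(q[:,2]) if len(q) else '')
shot('side','s5'); cv2.imwrite('pics/c5.png',cv2.resize(cv2.imread('pics/s5.png')[265:375,270:400],None,fx=4.5,fy=4.5,interpolation=3))
"
```

```text
t 12.02 pos [0.5929 0.029  0.1938] zyaw -177.21 X [ 0.     0.001 -1.   ] F [ 0.67  0.62 -0.03] op -0.004
tool shift [0.0108 0.     0.0001]
-12 456 0.174128038452466
-8 346 0.17409035209658277
-4 166 0.17402575254239333
0 16 0.17404459975709502
4 0 
8 0 
12 0
```

View pics/c5.png

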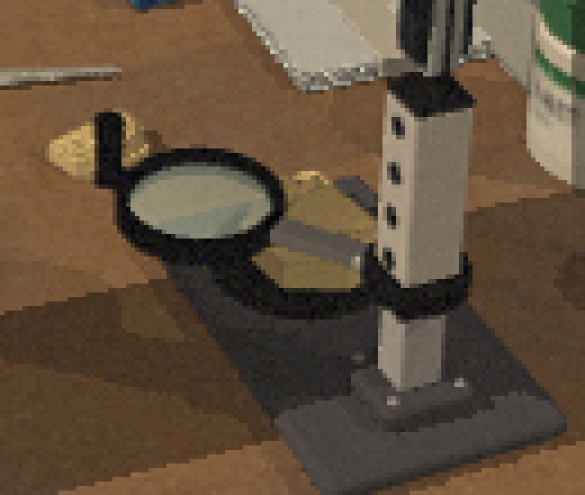

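The column is lowered with the button hidden. The next hole at (398,125) is about 21 mm above the old one at (394,172), so the click should come about 7 mm lower. Fingers are closed above the cap; now approach and push in 1 mm rows.

```bash
python3 -m handwheel '[[[0.004,0,0],[0,0,0]],[[0.004,0,0],[0,0,0]],[[0.001,0,0],[0,0,0]],[[0.001,0,0],[0,0,0]],[[0.001,0,0],[0,0,0]],[[0.001,0,0],[0,0,0]],[[0.001,0,0],[0,0,0]],[[0.001,0,0],[0,0,0]],[[0.001,0,0],[0,0,0]],[[0.001,0,0],[0,0,0]]]' >/dev/null
python3 -c "
from h import *
s=st((.5928,.029,.1755))
"
```

```text
t 12.95 pos [0.5936 0.0289 0.1789] zyaw -177.18 X [ 0.004  0.001 -1.   ] F [-2.04 -0.37  3.63] op -0.002
tool shift [ 0.0034 -0.0001  0.0008]
```

```bash
python3 -m handwheel '[[[0.0008,0,0.0003],[0,-0.1,0]],[[0.0008,0,0],[0,0,0]],[[0.0008,0,0],[0,0,0]],[[0.0008,0,0],[0,0,0]],[[0.0008,0,0],[0,0,0]],[[0,0,0],[0,0,0]],[[0,0,0],[0,0,0]],[[0,0,0],[0,0,0]],[[0,0,0],[0,0,0]],[[0,0,0],[0,0,0]]]' >/dev/null
python3 -c "
from h import *
s=st((.5928,.029,.1755));print(s['ft_torque'])
"
```

```text
t 13.78 pos [0.5934 0.0291 0.1736] zyaw -177.19 X [ 0.001  0.001 -1.   ] F [0.03 0.23 2.18] op 0.002
tool shift [-0.0019  0.      0.0006]
[ 0.06389996  0.14286395 -0.0580461 ]
```

It moved more than the rows asked for (lag carried it on). Check before pushing further.

```bash
python3 -c "
from h import *
shot('wrist','w6');P=cloud('w6'); z=P[...,2]
q=P[(z>.15)&(z<.19)&(abs(P[...,0]-.5925)<.008)&(abs(P[...,1]-.02)<.005)]; print(len(q),np.median(q[:,2]))
shot('side','s6'); cv2.imwrite('pics/c6.png',cv2.resize(cv2.imread('pics/s6.png')[268:348,335:395],None,fx=8,fy=7,interpolation=3))
"
```

```text
1892 0.17634267533656364
```

View pics/c6.png

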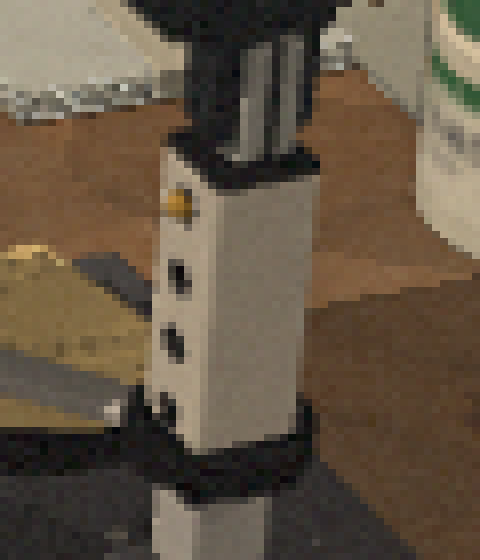

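The brass button shows in the top hole at (180,203), so it has clicked into the next hole. I'll lift off, check it, and locate the knob, lens and model.

```bash
python3 -m handwheel '[[[-0.004,0,0],[0,0,0]],[[-0.012,0,0],[0,0,0]],[[-0.014,0,0],[0,0,0]],[[-0.014,-0.004,0.01],[0,0,0]],[[-0.014,-0.010,0.02],[-5,0,0]],[[0,-0.014,0.02],[-7,0,0]],[[0,-0.018,0.02],[-7,0,0]],[[0,-0.015,0.02],[-7,0,0]],[[0,0,0],[-7,0,0]],[[0,0,0],[-5,0,0]]]' 55 20 >/dev/null
python3 - <<'E'
from h import *
s=st((.492,.1425,.200))
shot('top','t7'); shot('wrist','w7');shot('side','s7')
P=cloud('t7'); z=P[...,2]; O=np.array([.5925,.029])
def near(Q,c,r,a,b):
    return Q[(np.hypot(Q[...,0]-c[0],Q[...,1]-c[1])<r)&(Q[...,2]>a)&(Q[...,2]<b)]
for f in('top0','w1','side0','t7','w7','s7'):
    Q=cloud(f); q=near(Q,O,.022,.15,.2); m=near(Q,(.59,.136),.045,.024,.06); 
    k=near(Q,(.492,.1425),.015,.085,.135)
    print(f,'cap',len(q),np.round(np.median(q,0),4) if len(q) else '', 'knob',len(k),np.round(np.median(k,0),4) if len(k) else '', np.round(k.max(0),4) if len(k) else '')
    if len(m)>50:
        m=m.astype(np.float32); print('  model',len(m),np.round(m.min(0),4),np.round(m.max(0),4),cv2.minAreaRect(m[:,:2]*1000))
a=cv2.resize(cv2.imread('pics/s7.png')[270:370,285:395],None,fx=5,fy=5,interpolation=3); cv2.imwrite('pics/c7.png',a)
E
```

```text
t 14.72 pos [0.4875 0.0722 0.2323] zyaw -138.02 X [-0.005  0.002 -1.   ] F [-0.09 -0.15 -0.12] op 0.556
tool shift [ 0.0324 -0.0491 -0.0504]
top0 cap 276 [0.5915 0.0329 0.189 ] knob 69 [0.4942 0.1422 0.121 ] [0.5069 0.1494 0.1306]
  model 674 [0.5605 0.1041 0.0241] [0.6274 0.1778 0.0483] ((595.0142211914062, 139.2704620361328), (63.749942779541016, 72.38868713378906), 12.599543571472168)
w1 cap 3635 [0.593  0.0227 0.188 ] knob 466 [0.4968 0.1372 0.1034] [0.5061 0.148  0.1263]
  model 3087 [0.5612 0.1058 0.024 ] [0.6276 0.1759 0.044 ] ((592.362548828125, 136.85870361328125), (58.2475700378418, 71.49787139892578), 12.705918312072754)
side0 cap 473 [0.5867 0.0188 0.1761] knob 128 [0.4908 0.1393 0.1084] [0.5064 0.1494 0.1289]
  model 335 [0.5596 0.1023 0.024 ] [0.6217 0.1745 0.0471] ((591.6092529296875, 135.7254180908203), (60.1750373840332, 68.5569839477539), 15.518268585205078)
t7 cap 215 [0.5914 0.0311 0.1656] knob 0  
  model 668 [0.5562 0.0962 0.024 ] [0.6307 0.1777 0.0491] ((595.39599609375, 136.95315551757812), (67.61271667480469, 76.60818481445312), 26.853382110595703)
w7 cap 4704 [0.5916 0.0276 0.1647] knob 429 [0.493  0.1388 0.1009] [0.4993 0.1481 0.1037]
  model 5800 [0.5604 0.1014 0.024 ] [0.6281 0.1763 0.0442] ((592.562255859375, 136.604736328125), (58.5994873046875, 71.6628189086914), 13.536073684692383)
s7 cap 267 [0.5889 0.0227 0.1639] knob 61 [0.4895 0.139  0.0994] [0.4975 0.1497 0.1071]
  model 313 [0.5644 0.1056 0.0241] [0.6224 0.1734 0.0455] ((598.3193359375, 138.76080322265625), (70.57945251464844, 49.505367279052734), 68.19373321533203)
```

View pics/c7.png

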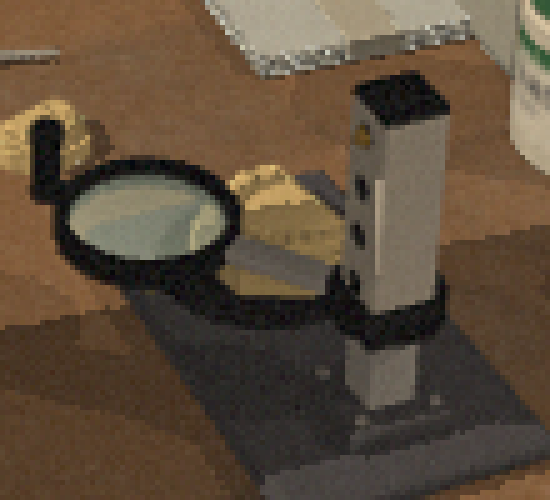

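The column holds at about .1655, which is 23.4 mm down, with the button showing at (365,135). The model box is 58 x 72 mm centred at (.5925,.1367), i.e. at about 90.3° from the column axis. Knob top is at z≈.104. Moving over the knob.

```bash
python3 -m handwheel '[[[0.008,-0.009,-0.009],[0,0,0]],[[0.012,-0.01,-0.01],[0,0,0]],[[0.012,-0.01,-0.01],[0,0,0]],[[0.012,-0.01,-0.01],[0,0,0]],[[0.012,-0.007,-0.007],[0,0,0]],[[0.012,0,0],[0,0,0]],[[0.006,0,0],[0,0,0]],[[0,0,0],[0,0,0]],[[0,0,0],[0,0,0]],[[0,0,0],[0,0,0]]]' 55 20 >/dev/null
python3 - <<'E'
from h import *
s=st((.4915,.141,.092))
Q=cloud('w7'); q=Q[(Q[...,2]>.099)&(Q[...,2]<.108)&(np.hypot(Q[...,0]-.49,Q[...,1]-.142)<.03)]
print(len(q),cv2.minEnclosingCircle((q[:,:2]*1000).astype(np.float32)),q.mean(0))
shot('wrist','w8')
Q=cloud('w8'); q=Q[(Q[...,2]>.099)&(Q[...,2]<.108)&(np.hypot(Q[...,0]-.49,Q[...,1]-.142)<.03)]
print(len(q),cv2.minEnclosingCircle((q[:,:2]*1000).astype(np.float32)),q.mean(0))
E
```

```text
t 15.7 pos [0.4964 0.1379 0.1545] zyaw -140.61 X [-0.005 -0.001 -1.   ] F [-0.46 -0.58 -0.02] op 0.55
tool shift [ 0.0625 -0.0053  0.0015]
301 ((491.98272705078125, 141.31942749023438), 7.369184970855713) [0.49250122 0.14062007 0.10138892]
601 ((492.36517333984375, 141.5839080810547), 7.2903547286987305) [0.49281161 0.14099214 0.10154216]
```

View pics/w8.png

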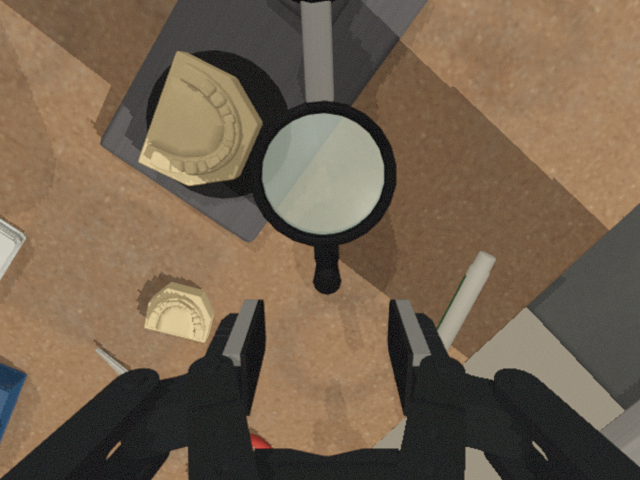

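Wrist view: the knob at (327,275) is midway between the jaws, with its centre at (.4922,.1415). Descend and close.

```bash
python3 -m handwheel '[[[0.008,-0.003,0.001],[0,0,0]],[[0.011,-0.002,0],[0,0.1,0]],[[0.011,0,0],[0,0.1,0]],[[0.011,0,0],[0,0,0]],[[0.01,0,0],[0,0,0]],[[0.008,0,0],[0,0,0]],[[0.003,0,0],[0,0,0]],[[0,0,0],[0,0,0]],[[0,0,0],[0,0,0]],[[0,0,0],[0,0,0]]]' 45 20 >/dev/null
python3 - <<'E'
from h import *
s=st((.4922,.1415,.0885))
E
```

```text
t 16.58 pos [0.4941 0.1419 0.0929] zyaw -140.88 X [ 0.007  0.007 -1.   ] F [-0.03  0.54 -0.32] op 0.452
tool shift [ 0.0044 -0.0009  0.0018]
```

```bash
python3 -m handwheel '[[[0.002,0,0.001],[0,-0.3,0]],[[0.002,0,0.0005],[0,-0.3,0]],[[0,0,0],[0,0,0]],[[0,0,0],[0,0,0]],[[0,0,0],[0,0,0]],[[0,0,0],[0,0,0]],[[0,0,0],[0,0,0]],[[0,0,0],[0,0,0]],[[0,0,0],[0,0,0]],[[0,0,0],[0,0,0]]]' 5 20 >/dev/null
python3 - <<'E'
from h import *
s=st((.4922,.1415,.0885))
E
```

```text
t 17.42 pos [0.4937 0.1413 0.0901] zyaw -140.89 X [ 0.     0.001 -1.   ] F [-0.16 -0.21  0.  ] op 0.153
tool shift [ 0.0016 -0.0012  0.001 ]
```

Knob held. Swinging along the arc, about 41° in total.

```bash
python3 -m handwheel '[[[0,0.0001,-0.0045],[1.7,0,0]],[[0,0.0001,-0.0052],[2,0,0]],[[0,0.0001,-0.0052],[2,0,0]],[[0,0.0001,-0.0052],[2,0,0]],[[0,0.0001,-0.0052],[2,0,0]],[[0,0.0001,-0.0052],[2,0,0]],[[0,0.0001,-0.0052],[2,0,0]],[[0,0.0001,-0.0052],[2,0,0]],[[0,0,-0.003],[1,0,0]],[[0,0,0],[0,0,0]]]' >/dev/null
cat >> h.py <<'E'
def arc():
    s=st(); d=s['position'][:2]-np.array([.5925,.0285]); R=np.array(s['eef_rot'])
    print('r',np.hypot(*d),'ang',np.degrees(np.arctan2(d[1],d[0])))
    for a in(100,90.3):
        t=np.array([.5925+.1515*np.cos(np.radians(a)),.0285+.1515*np.sin(np.radians(a)),.0895]); print(a,'shift',np.round(R.T@(t-s['position']),4))
E
python3 -c "
from h import *
arc()"
```

```text
t 18.25 pos [0.5313 0.1656 0.09  ] zyaw -158.36 X [-0.002  0.003 -1.   ] F [ 0.91 -0.42  0.94] op 0.15
r 0.15016733443950567 ang 114.07024798641683
100 shift [ 0.0005  0.0016 -0.0369]
90.3 shift [ 0.0004  0.0089 -0.0615]
```

```bash
python3 -m handwheel '[[[0,0.0001,-0.0045],[1.7,0,0]],[[0,0.0001,-0.0056],[2.2,0,0]],[[0,0.0001,-0.0056],[2.2,0,0]],[[0,0.0001,-0.0056],[2.2,0,0]],[[0,0.0001,-0.0056],[2.2,0,0]],[[0,0.0001,-0.0056],[2.2,0,0]],[[0,0.0001,-0.0056],[2.2,0,0]],[[0,0.0001,-0.0056],[2.2,0,0]],[[0,0.0001,-0.0056],[2.2,0,0]],[[0,0,-0.002],[1,0,0]]]' >/dev/null
python3 -c "
from h import *
arc()"
```

```text
t 19.08 pos [0.5808 0.1785 0.0901] zyaw -179.03 X [-0.003  0.008 -1.   ] F [-0.37  0.09 -0.22] op 0.152
r 0.15043430648186074 ang 94.46951763795659
100 shift [0.0006 0.0005 0.0146]
90.3 shift [ 0.0005 -0.0013 -0.011 ]
```

```bash
python3 -m handwheel '[[[0,0,-0.003],[0.5,0,0.2]],[[0,0,-0.003],[0.5,0,0.2]],[[0,0,-0.003],[0.5,0,0]],[[0,0,-0.001],[0,0,0]],[[0,0,0],[0,0,0]],[[0,0,0],[0,0,0]],[[0,0,0],[0,0,0]],[[0,0,0],[0,0,0]],[[0,0,0],[0,0,0]],[[0,0,0],[0,0,0]]]' >/dev/null
python3 -c "
from h import *
arc()
shot('wrist','w9'); shot('top','t9')
cv2.imwrite('pics/c9.png',cv2.resize(cv2.imread('pics/t9.png')[195:290,330:460],None,fx=4,fy=4,interpolation=3))"
```

```text
t 19.92 pos [0.5908 0.1789 0.0901] zyaw 179.52 X [-0.003  0.002 -1.   ] F [ 0.59  1.44 -0.29] op 0.153
r 0.15039017739010466 ang 90.65659426525943
100 shift [0.0007 0.0014 0.0246]
90.3 shift [ 0.0006 -0.0011 -0.0009]
```

Release and rise, then check the lens against the model.

```bash
python3 -m handwheel '[[[0,0,0],[0,0,0]],[[0,0,0],[0,0,0]],[[0,0,0],[0,0,0]],[[-0.006,0,0],[0,0,0]],[[-0.014,0,0],[0,0,0]],[[-0.018,0,0],[0,0,0]],[[-0.018,0,0],[0,0,0]],[[-0.018,0,0],[0,0,0]],[[-0.012,0,0],[0,0,0]],[[0,0,0],[0,0,0]]]' 45 20 >/dev/null
python3 - <<'E'
from h import *
st(); shot('wrist','w10'); shot('top','t10')
for f in('w10','t10'):
    Q=cloud(f); z=Q[...,2]; r=np.hypot(Q[...,0]-.5925,Q[...,1]-.133)
    q=Q[(z>.066)&(z<.085)&(r<.042)]
    if len(q): print(f,'lens',len(q),cv2.minEnclosingCircle((q[:,:2]*1000).astype(np.float32)),np.median(q,0))
    m=Q[(z>.03)&(z<.055)&(r<.06)]; print(f,'mid',len(m))
    q=Q[(z>.15)&(np.hypot(Q[...,0]-.5925,Q[...,1]-.029)<.022)&(z<.175)]; print('cap',len(q),np.median(q,0) if len(q) else '',cv2.minAreaRect((q[:,:2]*1000).astype(np.float32)) if len(q) else '')
    k=Q[(z>.096)&(z<.108)&(np.hypot(Q[...,0]-.592,Q[...,1]-.18)<.02)]; print('knob',len(k),cv2.minEnclosingCircle((k[:,:2]*1000).astype(np.float32)) if len(k) else '')
cv2.imwrite('pics/c10.png',cv2.resize(cv2.imread('pics/w10.png'),None,fx=1.2,fy=1.2))
E
```

```text
t 20.85 pos [0.5904 0.1765 0.1813] zyaw 179.54 X [-0.006 -0.003 -1.   ] F [ 0.52 -0.08  0.47] op 0.447
w10 lens 13911 ((592.3035888671875, 132.98306274414062), 41.952388763427734) [0.59155968 0.13141309 0.07277441]
w10 mid 29
cap 0  
knob 511 ((590.7228393554688, 179.8973846435547), 7.298769950866699)
t10 lens 274 ((575.4058227539062, 115.9107894897461), 31.40385627746582) [0.57431216 0.11879345 0.07406445]
t10 mid 0
cap 209 [0.59150862 0.03124076 0.16575226] ((591.193359375, 29.99264907836914), (30.600236892700195, 28.63460350036621), 0.9337165355682373)
knob 0
```

View pics/c10.png

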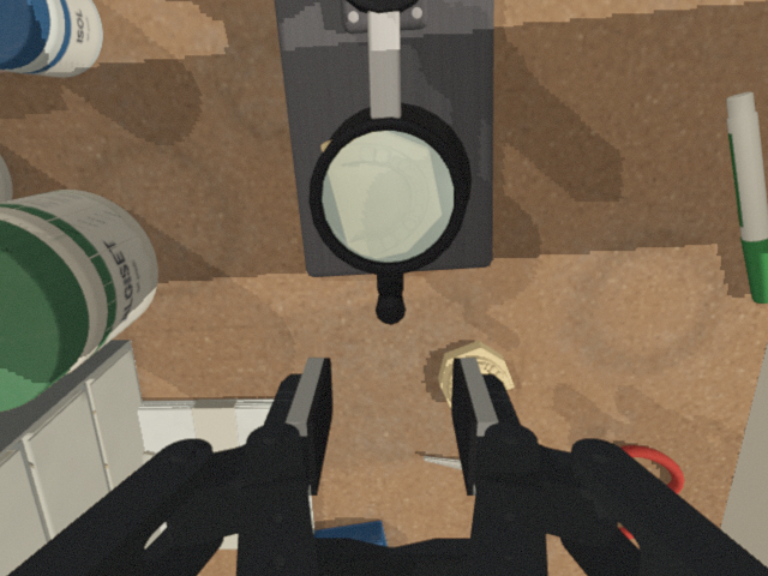

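In the last picture the lens ring is centred at (390,190), with the model in the middle of it (through-lens extent about 323–455). The knob is at (390,308). By the arc, the lens is about 1 mm off tangentially and a few mm radially, which the arm length fixes. One last numeric check of the button's protrusion and the model pose, then hand in.

Run:
```python
from h import *
shot('side','s11'); shot('top','t11')
for f in('side0','s7','s11'):
    Q=cloud(f); p=np.load('pics/'+f+'.npz')['p'].astype(int)
    brass=(p[...,0]-p[...,2]>50); m=brass&(np.hypot(Q[...,0]-.574,Q[...,1]-.027)<.025)&(Q[...,2]>.13)&(Q[...,2]<.17)
    v,u=np.where(m); print(f,len(v),np.round(np.median(Q[m],0),4) if len(v) else '', [(int(a),int(b)) for a,b in zip(u,v)][:14], np.round(Q[m][:,0].min(),4) if len(v) else '')
    q=Q[(np.hypot(Q[...,0]-.59,Q[...,1]-.027)<.02)&(Q[...,2]>.15)&(Q[...,2]<.195)]; print(' cap z',np.percentile(q[:,2],90))
a,b=np.load('pics/top0.npz')['p'].astype(int),np.load('pics/t11.npz')['p'].astype(int)
for n,(u,v,w) in dict(jar=(421,165,15),tape=(219,314,25),pen=(378,338,28)).items(): print(n,np.abs(a-b)[v-w:v+w,u-w:u+w].mean())
```

```text
side0 8 [0.5754 0.0273 0.1529] [(356, 296), (357, 296), (356, 297), (357, 297), (358, 297), (356, 298), (357, 298), (358, 298)] 0.5735
 cap z 0.19053829300558534
s7 8 [0.575  0.0273 0.1525] [(356, 296), (357, 296), (356, 297), (357, 297), (358, 297), (356, 298), (357, 298), (358, 298)] 0.5731
 cap z 0.16754289040849712
s11 14 [0.5772 0.0296 0.1525] [(355, 290), (356, 295), (357, 295), (355, 296), (356, 296), (357, 296), (358, 296), (355, 297), (356, 297), (357, 297), (358, 297), (356, 298), (357, 298), (358, 298)] 0.5735
 cap z 0.16748062725424362
jar 25.322222222222223
tape 9.918133333333333
pen 37.565795068027214
```

```bash
python3 -c "
from plant import *
print(finish_job(), read_state()['time_s'])"
```

```text
the job is handed in; nothing more can be done
the job is handed in; nothing more can be done
```

The column is down one hole with the button out again, and the lens is over the model. The job was handed in at about 21 s, with the robot touching nothing.

**Column:** I squeezed the button flush, carried the column 14 mm down, released, and pushed lightly on the cap until the button sprang out. The column is now about 23 mm lower, with the cap at about 166 mm. The button shows in the same camera pixels and at the same measured position as at the start, so I read it as fully out. The highest wrist force I read was about 11 N; it is only reported at the end of each call. One slightly stronger push, which I estimate at about 13 N, freed the column while the hole's edge was pushing the button in.

**Lens:** I swung it about 41° by its knob.
- **Sideways:** about 1 mm off the model's centre.
- **Along the arm:** about 4 mm short; the arm's fixed length leaves no way to adjust this.

**Checks that were not clean:**
- **Jar, tape and marker:** the before/after picture comparison differed there, most around the marker. I put this down to the arm and its shadows and did not confirm it. The arm never went near them, and the later wrist view shows the marker and jar apparently still in place.
- **Model:** its position agreed before and after lowering the column, but I could not measure it again once the lens covered it.

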